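Roll the jar onto the reading line and start the reader

ROBOT

A 6-joint arm with a two-finger parallel gripper is mounted at the origin on a cart in front of the work surface, level with it; the furniture and walls round the work are solid. World frame = base frame: x ahead of the robot, y to its left, z up, the work surface at z = 0. Lengths are in m, angles in rad, forces in N, time in s.
With the tool pointing down it reaches from about 0.325 to 0.85 m from the base axis. Payload 15.5 kg.
Tool frame: the origin (TCP) lies midway between the tips of the shut fingers; the grasp point (between the pads) lies 19 mm behind it; z points along the fingers, y is the line along which they close (so a half turn about z gives the same grasp; the last joint's range is limited). The gripper opens to 91 mm and grips with 3 to 60 N. Pads are 32 mm wide; open, the fingers measure 118 mm over their backs; the gripper's body (76 mm by 178 mm) begins 60 mm behind the grasp point.
Start: joints at [-0.096, 0.494, 1.345, -0, 1.302, -0.096], TCP at [0.625, 0, 0.214] pointing down, gripper open.
Joint ranges: [-2.91, 2.91], [-0.82, 2.16], [0.22, 2.67], [-1.22, 4.37], [0.12, 2.79], [-3.08, 3.08]. Speed limits (rad/s): [1.89, 1.89, 2.57, 3.01, 3.01, 3.01].

INTERFACE

Orientations are given as a rotation vector (axis times angle).
In Python, from workcell import * gives the robot as it stands. The module is installed in compiled form; this text tells all that it offers.
- The arm moves only by the tool apply_moves, never from a script. Its argument "plan" is a list of rows, each a list of 5 numbers: the closure, from -1 (fully open) to 1 (shut), then the shift along the tool's x, y, z as a fraction of full scale, then the turn about the tool's z as a fraction of full scale. A call has 1 to 10 rows; each row shifts and turns the commanded pose from where the row before left it, along the tool's axes as they then stand; what a row does not reach is not made up. Full scale, the value 1, is 20 mm for a shift and 180 degrees for a turn. A row lasts 1/12 s, in which the tool goes at most 41.7 mm and 7.16 degrees, less where a joint would pass 70% of its speed; a pose out of reach is approached as far as the arm can. A call with a number of a shift or a turn outside -1 to 1 is refused whole. A call with a gripper value outside its range is refused whole. The fingers move at their own pace and stop on an object; "grip_force" is the grip in N (left out, the last holds). Time passes only in rows, so rows that do not move let the fingers close. It gives the time, the measured TCP pose, the force, the opening and the grip force at its end, in the units of the state.
- get_state(): the state, without advancing time (a new reading comes with each control period).
- grab_frame(name): name is "scene" or "side" or "wrist"; returns a dict with "img" (480x640x3 uint8, red, green, blue), "fx", "fy", "cx", "cy" (pixels), "dist_coeffs" ([k1, k2, p1, p2, k3] as OpenCV has them; the pictures are not rectified), "eye" and "orientation" of the camera in the world. Camera axes: x right, y up, looking along -z (the intrinsics and any distortion apply to the point x, -y, -z); pixel columns grow to the right and rows downward; lengths in m; the calibration is good to about 2 mm. A picture is of the moment at which its call begins. There is no depth.
- hand_in(): hands the job in; it is judged then, once.
Trained networks look in a picture, given as the dict that the camera call returned (one of the last four; its "shot" number tells which), for a name from the list of things; names that differ only in an ending like _2 or _b are one class to them, and where a whole thing is asked for, a point or a joint stands for the part that bears it (a point fixed in the world has none). Each returns a list of dicts, best first, with "conf" (0 to 1); they miss things now and then, are a little off and sometimes report something else, mostly with a low value. They report only what shows in the picture. A call takes as long as a camera call. They do not tell look-alikes from the thing itself.
- recognise(name, picture): "centre" ([x, y, z] in m, in world coordinates, good to about 4 mm: the middle of the surface that is visible of it).
- silhouettes(name, picture): "pixels" (480x640 bool, what is visible of it).
- mark_of(name, picture): "centre" ([x, y, z] in m, in world coordinates, good to about 4 mm: a listed point, or the origin of a listed thing).
The state is a dict: "time_s": time; "qpos": joint angles; "qd": joint speeds; "joint_efforts": joint torques, N m; "eef_pos": TCP position; "tcp_rot": TCP orientation; "force": force on the tool from outside, world axes, zero at the start; "wrist_torque": the same for the moment, N m; "width": finger opening in m; "finger_force": force on a finger pad.
Only numpy, scipy, OpenCV 4.12 (cv2) and the standard library are available. Lean on these libraries where they do the work, as an engineer would, in place of code of your own. Each camera call takes 0.05 s, during which the arm holds its last target. There are 200 camera calls.

TASK

The white jar with the blue cap lies on its side in the reader tray: roll it along the tray by pushing gently with the fingertips on its upper half, never lifting it, so that it comes to rest lying along the dark reading line, with its axis over the line to within 8 mm. Let go of the jar and, only then, press the round white button on the grey block at the end of the tray down fully and let it come up again. Leave the things standing round the tray where they are.

Things in the scene. Friction and masses are not known exactly. Their poses are not given: they have to be found in the camera images.
- tray: Flat white fixed tray. Origin: worktop level, middle of the rolling floor. y runs along it to the grey control block (the way to roll), x across it away from the robot, z up. Floor 12 mm above the worktop, y -157 to +130 mm, 142 mm wide between side rails 8 mm thick; rails and the end wall (y -161) reach 28 mm above the worktop. Grey block: y +130 to +200 mm, 158 mm wide, top 34 mm up.
- line (a point): Middle of the dark reading line: a black strip 6 mm wide across the tray floor (along the tray's x, carried up the side rails as black bars), at y = +45 mm of the tray, at floor level. Axes as the tray's.
- jar: White jar, blue cap, 60 mm diameter, 128 mm long, about 0.25 kg, on its side across the tray, cap to the tray's +x. Origin: centre of its base; z runs along it from base to cap. Cylindrical for 105 mm from the base; cap 51.6 mm wide. Does not slip easily on fingers or tray: its top turns with a fingertip laid on it (axis goes half as far); pushed from behind it may bind. Stays where left.
- jar_centre (a point): Centre of the jar, on its axis, 64 mm from its base, 42 mm above the worktop while it lies in the tray. At the start it is 70 to 150 mm from the line, on the tray's -y side.
- read (a joint): The button's travel in m: 0 up, 0.006 fully down, springs back when let go. About 4 N press it fully down; it counts as pressed beyond 4 mm.
- read_top (a point): Centre of the button's top face: a round white push button 28 mm in diameter on the grey control block, pressed straight down. It stands at x = +35 mm, y = +165 mm of the tray; the black panel beside it is only a display.
- amber: Bystander: small brown bottle, 38 mm diameter, 72 mm high, standing in front of the tray; origin under its centre.
- tin: Bystander: round white box with blue lid, 53 mm diameter, 42 mm high, in front of the tray; origin under its centre.
- beaker: Bystander: glass beaker, 53 mm diameter, 70 mm high, behind the tray; origin under its centre.
- rack: Bystander: empty blue vial rack, 37x115x26 mm, behind the tray; origin under its centre.
- pen: Bystander: marker pen, 135 mm long, lying near the front edge at the right; origin under its centre.
There are look-alikes about, which are no part of the job. Leave any purple look-alike of the jar alone.

How it is judged:
On the way, in this order (a step that is already met when the one before it is completed fails the run):
1. the jar has rolled at least about a quarter turn ((angle between jar's own y axis and vertical below 0.5 rad or angle between jar's own y axis and vertical above 2.64 rad)), for 0.05 s.
2. the jar lies still along the reading line, let go (y of jar_centre in the frame of line between -0.008 and 0.008 m and z of jar_centre in the frame of line between 0.024 and 0.036 m and angle between the z axis of jar and the x axis of tray, either way round below 0.2 rad and linear speed of jar below 0.01 m/s and contact force between the fingers and jar below 0.1 N), for 0.3 s.
3. then the button is pressed down (value of joint read above 0.004 m), for 0.05 s.
At the end, for the whole second after the job is handed in: The jar lies at rest in the tray with its centre within 8 mm of the reading line (measured along the tray) and its axis within 0.2 rad of the line's direction; the button has been pressed and is up again (y of jar_centre in the frame of line between -0.008 and 0.008 m and z of jar_centre in the frame of line between 0.024 and 0.036 m and angle between the z axis of jar and the x axis of tray, either way round below 0.2 rad and linear speed of jar below 0.01 m/s and value of joint read below 0.0015 m); the robot touches nothing.
It fails at once if the jar is lifted (more than 12 mm off the tray floor) (z of jar_centre in the frame of line above 0.042 m).
It fails at once if the jar is pushed or gripped low down, with the fingertips well below the middle of its height (height (world z) of the grasp point below 0.046 m and contact force between the fingers and jar above 1 N).
It fails at once if the jar is pushed hard (more than 40 N) (contact force between the fingers and jar above 40 N).
It fails at once if the button is pressed while the jar is not on the line (value of joint read above 0.003 m and not (y of jar_centre in the frame of line between -0.01 and 0.01 m)).
It fails at once if a bystander is moved by more than 30 mm (distance of any of amber, tin, beaker, rack, pen from where it was at the start of the episode above 0.03 m).
It also fails if it takes over 72 s, if anything falls off the work surface, if the arm or the gripper's body presses on something with over 40 N, if the wrist force passes 120 N, or if a joint passes its speed limit or range.

## Working session

There is one attempt and no reset: what is moved stays moved. The work goes in short steps, Python scripts to look and compute and a tool call to move; the robot and the scene stay as the last step left them, time stands still between calls to the robot, and variables do not carry over. Pictures are saved under pics/ and viewed, at most 10 in all, crops included, and the job is handed in when it is done.

Besides the shell and the picture viewer there is one more tool, called after "Emit:" by a JSON object that holds its "fn" and its "kwargs", one argument or row to a line. apply_moves: Moves the arm, as the interface text tells. Its arguments: {"type":"object","properties":{"plan":{"type":"array","items":{"type":"array","items":{"type":"number"}}},"grip_force":{"type":"number"}},"required":["plan"]}

```bash
mkdir -p pics; cat > h.py <<'E'
from workcell import *
import numpy as np, cv2
from scipy.spatial.transform import Rotation as R
def save(p,n): cv2.imwrite('pics/'+n,p['img'][:,:,::-1])
def rot(p):
    o=np.array(p['orientation'],float)
    return o if o.shape==(3,3) else (R.from_rotvec(o).as_matrix() if o.size==3 else None)
def ray(p,uv,z):
    K=np.array([[p['fx'],0,p['cx']],[0,p['fy'],p['cy']],[0,0,1]])
    q=cv2.undistortPoints(np.array([[uv]],float),K,np.array(p['dist_coeffs'],float))[0,0]
    d=rot(p)@np.array([q[0],-q[1],-1]); e=np.array(p['eye'],float)
    return e+d*(z-e[2])/d[2]
E
python3 - <<'E'
from h import *
s=get_state();print(s)
for c in ['scene','side']:
    p=grab_frame(c);save(p,c+'0.png');print(c,p['eye'],p['orientation'])
    for n in ['jar_centre','line','read_top','tray','jar']:
        print(n,[(np.round(d['centre'],3),round(d['conf'],2)) for d in mark_of(n,p)[:3]])
E
```

```text
{'time_s': 0.0, 'qpos': array([-9.55211037e-02,  4.94188400e-01,  1.34614473e+00, -1.55960956e-05,
        1.30249399e+00, -9.54795572e-02]), 'qd': array([ 1.72721962e-03, -5.58130451e-04,  1.16394585e-03,  9.20287574e-05,
        6.80839439e-04,  1.55483020e-03]), 'joint_efforts': array([-1.07322368e-03, -8.78814626e+01, -3.81857479e+01,  7.05250050e-02,
        5.33505273e-02, -1.50444166e-04]), 'eef_pos': array([6.24612693e-01, 2.17920972e-05, 2.13330417e-01]), 'tcp_rot': array([-2.22081632e+00, -2.22073325e+00,  1.25198837e-03]), 'force': array([ 0.1676375 , -0.27150829, -0.83706697]), 'wrist_torque': array([-0.04809295, -0.02715658,  0.00796247]), 'finger_force': 0.0, 'width': 0.09084588805990203}
scene [-0.1435859  -0.74015258  0.5121487 ] [ 1.09858632 -0.4027647  -0.66574737]
jar_centre [(array([0.424, 0.272, 0.029]), 0.82), (array([ 0.502, -0.15 ,  0.041]), 0.66)]
line [(array([ 0.53 , -0.01 ,  0.008]), 0.64)]
read_top [(array([0.586, 0.103, 0.052]), 0.6), (array([ 0.502, -0.15 ,  0.038]), 0.53)]
tray [(array([ 0.523, -0.057,  0.002]), 0.77)]
jar [(array([0.393, 0.216, 0.03 ]), 0.97), (array([ 0.446, -0.134,  0.04 ]), 0.75), (array([ 0.531, -0.009,  0.01 ]), 0.31)]
side [0.40052652 0.95605895 0.41347411] [ 0.10256476 -1.77304145 -2.50901051]
jar_centre [(array([0.423, 0.272, 0.03 ]), 0.95), (array([ 0.508, -0.15 ,  0.048]), 0.93)]
line [(array([ 0.536, -0.012,  0.011]), 0.74)]
read_top [(array([0.589, 0.097, 0.053]), 0.64)]
tray [(array([ 0.524, -0.052, -0.003]), 0.94)]
jar [(array([ 0.447, -0.136,  0.039]), 0.94), (array([0.392, 0.219, 0.03 ]), 0.92)]
```

View pics/scene0.png

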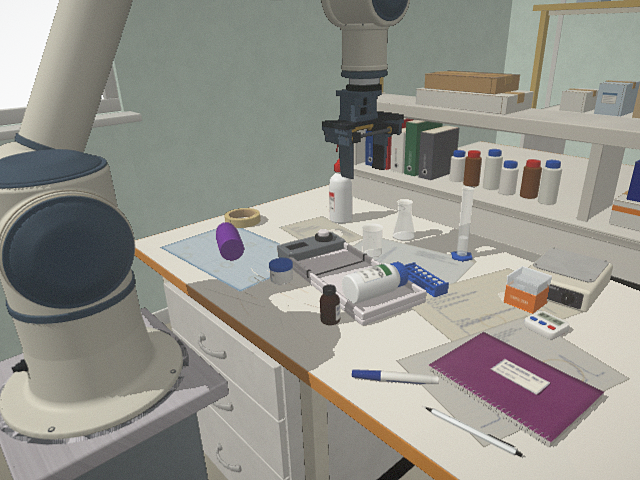

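View pics/side0.png

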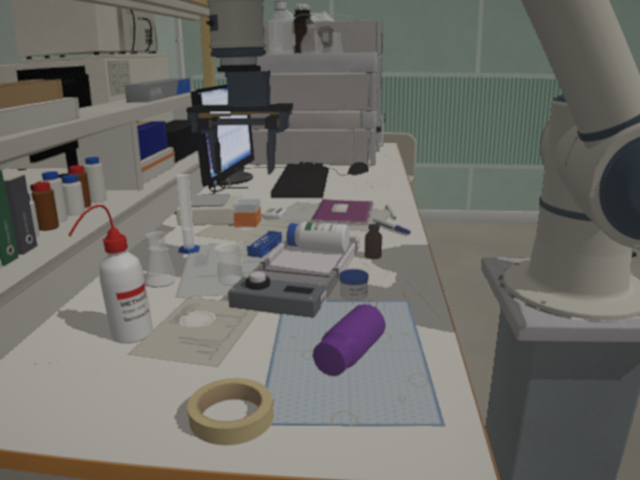

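The scene and side views agree. The white jar with its blue cap lies in the tray (scene about 375,283; side about 322,237). The button is on the grey block (scene 323,237). The purple look-alike is off to the left (scene 230,240), and I'll leave it alone. Tray yaw is about -10°. Next I'll refine with the wrist camera.

```bash
python3 - <<'E'
from h import *
p=grab_frame('wrist');save(p,'w0.png');print(p['eye'])
for n in ['jar_centre','line','read_top','tray','jar']:
    print(n,[(np.round(d['centre'],3),round(d['conf'],2)) for d in mark_of(n,p)[:3]])
E
```

```text
[0.62484188 0.07119447 0.38475641]
jar_centre [(array([ 0.506, -0.152,  0.04 ]), 0.81)]
line [(array([ 0.529, -0.012,  0.016]), 0.74)]
read_top [(array([ 0.53 , -0.014,  0.013]), 0.58), (array([0.589, 0.098, 0.056]), 0.57)]
tray [(array([ 0.52 , -0.054, -0.   ]), 0.7)]
jar []
```

View pics/w0.png

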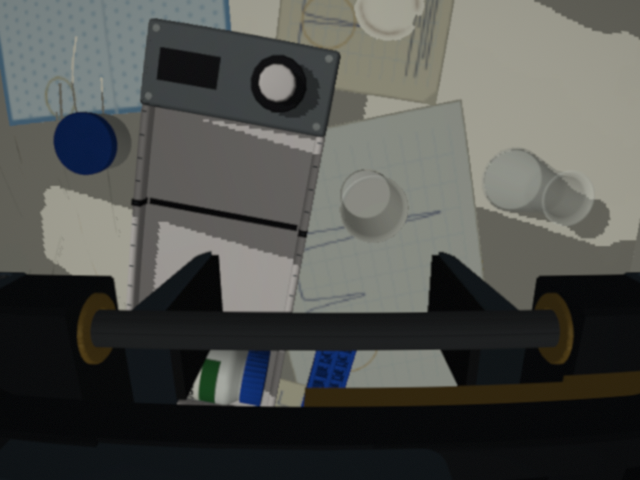

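The wrist view shows the black line from about (150,201) to (297,228) and the button top at about (277,83). The jar is partly hidden at the bottom.

```bash
python3 - <<'E'
from h import *
p=grab_frame('wrist')
g=cv2.cvtColor(p['img'],cv2.COLOR_RGB2GRAY)
# line centroid per column
pts=[]
for u in range(160,290,5):
    v0=int(202+(u-150)*0.184); col=g[v0-8:v0+9,u].astype(float); w=np.clip(col.max()-30-col,0,None); w[w<25]=0
    if w.sum(): pts.append(ray(p,(u,v0-8+(w*np.arange(17)).sum()/w.sum()),0.012)[:2])
pts=np.array(pts); k=np.polyfit(pts[:,0],pts[:,1],1); th=np.arctan(k[0])
print('yaw',np.degrees(th),'resid',np.std(pts[:,1]-np.polyval(k,pts[:,0])))
a,b=ray(p,(150,201),.012)[:2],ray(p,(297,228),.012)[:2]; print(a,b,np.hypot(*(b-a)))
X=np.array([np.cos(th),np.sin(th)]);Y=np.array([-np.sin(th),np.cos(th)])
mid=(a+b)/2; mid=np.array([mid[0],np.polyval(k,mid[0])]); print('line mid',mid)
print('button pred',mid+.035*X+.12*Y, ray(p,(277,83),.05))
j=np.array([.505,-.151]); print('jar in line frame',(j-mid)@X,(j-mid)@Y)
E
```

```text
yaw -10.94230864493586 resid 0.00010802888849658208
[0.46458911 0.00107964] [ 0.59964743 -0.024647  ] 0.1374867644457243
line mid [ 0.53211827 -0.01138353]
button pred [0.58926039 0.09979101] [0.58859347 0.09970486 0.05      ]
jar in line frame -0.00012316090686996568 -0.14222568146665707
```

Emit:
{"fn": "apply_moves", "kwargs": {
  "plan": [
    [1,0,0,0,0.0304],
    [1,0,0,0,0.0304],
    [1,-1,-0.5,0,0],
    [1,-1,-0.5,0,0],
    [1,-1,-0.5,0,0],
    [1,-1,-0.5,0,0],
    [1,-1,-0.5,0.5,0],
    [1,-1,-0.5,0.5,0],
    [1,-1,-0.5,0.5,0],
    [1,-1,-0.5,0.5,0]
  ],
  "grip_force": 10
}}

```text
time_s: 1.78
eef_pos: [0.5154, -0.1427, 0.1737]
tcp_rot: [2.423, 1.999, 0.0]
force: [1.3, -1.2, 0.5]
width: 0.0274
finger_force: 0.0
```

Emit:
{"fn": "apply_moves", "kwargs": {
  "plan": [
    [1,-1,-0.4,0.5,0],
    [1,-0.2,0,0.9,0],
    [1,0,0,0.9,0],
    [1,0,0,0.9,0],
    [1,0,0,0.7,0],
    [1,0,0,0,0],
    [1,0,0,0,0],
    [1,0,0,0,0]
  ]
}}

```text
time_s: 2.45
eef_pos: [0.5041, -0.1641, 0.0967]
tcp_rot: [2.422, 1.999, 0.001]
force: [0.3, -1.1, 0.3]
width: 0.0007
finger_force: 0.0
```

Emit:
{"fn": "apply_moves", "kwargs": {
  "plan": [
    [1,0,0,0.5,0],
    [1,0,0,0.45,0],
    [1,0,0,0.1,0],
    [1,0,0,0,0],
    [1,0,0,0,0]
  ]
}}

```text
time_s: 2.87
eef_pos: [0.5036, -0.1639, 0.0747]
tcp_rot: [-2.423, -1.999, 0.0]
force: [0.7, 0.3, -0.4]
width: 0.0004
finger_force: 0.0
```

Emit:
{"fn": "apply_moves", "kwargs": {
  "plan": [
    [1,0,0,0.05,0],
    [1,0,0,0.05,0],
    [1,0,0,0,0],
    [1,0,0,0,0]
  ]
}}

```text
time_s: 3.2
eef_pos: [0.5037, -0.164, 0.073]
tcp_rot: [2.423, 1.999, 0.0]
force: [-0.1, -0.7, 0.2]
width: 0.0007
finger_force: 0.0
```

Emit:
{"fn": "apply_moves", "kwargs": {
  "plan": [
    [1,0,0,0.05,0],
    [1,0,0,0.03,0],
    [1,0,0,0,0],
    [1,0,0,0,0]
  ]
}}

```text
time_s: 3.53
eef_pos: [0.5039, -0.1641, 0.072]
tcp_rot: [2.423, 1.999, 0.001]
force: [-2.8, 1.6, 13.9]
width: 0.0003
finger_force: 7.3
```

Emit:
{"fn": "apply_moves", "kwargs": {
  "plan": [
    [1,0,0,0.03,0],
    [1,0,0,0,0],
    [1,0,0,0,0]
  ]
}}

```text
time_s: 3.78
eef_pos: [0.5039, -0.1641, 0.0719]
tcp_rot: [2.422, 1.999, 0.001]
force: [-5.4, 0.5, 24.8]
width: 0.0005
finger_force: 12.5
```

Emit:
{"fn": "apply_moves", "kwargs": {
  "plan": [
    [1,0,0,-0.035,0],
    [1,0.15,0,0,0],
    [1,0.25,0,0,0],
    [1,0.25,0,0,0],
    [1,0.25,0,0,0],
    [1,0.25,0,0,0],
    [1,0,0,0,0],
    [1,0,0,0,0]
  ]
}}

```text
time_s: 4.45
eef_pos: [0.5083, -0.1412, 0.072]
tcp_rot: [2.422, 2.0, 0.001]
force: [-2.9, 0.7, 13.4]
width: 0.0004
finger_force: 6.4
```

```bash
cat >> h.py <<'E'
M=np.array([.5321,-.0114]);TH=np.radians(-10.94)
X=np.array([np.cos(TH),np.sin(TH)]);Y=np.array([-np.sin(TH),np.cos(TH)])
def jar(cams=('scene','side')):
    t=np.array(get_state()['eef_pos']); print('tcp X,Y',np.round([(t[:2]-M)@X,(t[:2]-M)@Y,t[2]],4))
    for c in cams:
        p=grab_frame(c)
        for n in ['jar_centre','jar']:
            for d in mark_of(n,p):
                q=np.array(d['centre'])
                if abs((q[:2]-M)@X)<.09 and abs((q[:2]-M)@Y)<.2: print(c,n,np.round([(q[:2]-M)@X,(q[:2]-M)@Y,q[2]],4),round(d['conf'],2))
    return p
E
python3 -c "
from h import *
jar()"
```

```text
tcp X,Y [ 0.0012 -0.132   0.072 ]
scene jar_centre [-0.0044 -0.1285  0.0406] 0.77
scene jar [-0.0606 -0.1265  0.0427] 0.81
side jar_centre [ 0.0003 -0.1291  0.0486] 0.83
side jar_centre [ 0.0002 -0.0417 -0.0015] 0.46
```

Emit:
{"fn": "apply_moves", "kwargs": {
  "plan": [
    [1,0.25,0,0,0],
    [1,0.25,0,0,0],
    [1,0.25,0,0,0],
    [1,0.25,0,0,0],
    [1,0.25,0,0,0],
    [1,0,0,0,0],
    [1,0,0,0,0]
  ]
}}

```text
time_s: 5.33
eef_pos: [0.513, -0.1166, 0.072]
tcp_rot: [2.422, 2.0, 0.0]
force: [-3.5, 0.6, 12.7]
width: 0.0004
finger_force: 6.5
```

Emit:
{"fn": "apply_moves", "kwargs": {
  "plan": [
    [1,0,0,-0.2,0],
    [1,-0.4,0,0,0],
    [1,-0.4,0,0,0],
    [1,-0.4,0,0,0],
    [1,0,0,0,0],
    [1,0,0,0.15,0],
    [1,0,0,0.05,0],
    [1,0,0,0,0],
    [1,0,0,0,0]
  ]
}}

```text
time_s: 6.08
eef_pos: [0.5085, -0.1404, 0.0719]
tcp_rot: [2.423, 1.999, 0.001]
force: [-3.4, 0.3, 17.6]
width: 0.0003
finger_force: 8.9
```

```bash
python3 -c "
from h import *
jar()"
```

```text
tcp X,Y [ 0.0013 -0.1311  0.0719]
scene jar_centre [-0.0024 -0.1165  0.0396] 0.62
scene jar [0.0294 0.1235 0.0542] 0.75
scene jar [-0.0617 -0.1133  0.044 ] 0.66
side jar_centre [ 0.0039 -0.116   0.0457] 0.72
side jar [-0.061  -0.1124  0.0426] 0.87
```

Emit:
{"fn": "apply_moves", "kwargs": {
  "plan": [
    [1,0.25,0,0,0],
    [1,0.25,0,0,0],
    [1,0.25,0,0,0],
    [1,0.25,0,0,0],
    [1,0.25,0,0,0],
    [1,0.25,0,0,0],
    [1,0.25,0,0,0],
    [1,0.25,0,0,0],
    [1,0.25,0,0,0],
    [1,0.25,0,0,0]
  ]
}}

```text
time_s: 7.22
eef_pos: [0.518, -0.091, 0.0719]
tcp_rot: [2.422, 1.999, 0.001]
force: [-3.6, 0.4, 18.4]
width: 0.0003
finger_force: 9.0
```

Emit:
{"fn": "apply_moves", "kwargs": {
  "plan": [
    [1,0,0,0,0],
    [1,0,0,-0.2,0],
    [1,-0.4,0,0,0],
    [1,-0.4,0,0,0],
    [1,-0.4,0,0,0],
    [1,0,0,0,0],
    [1,0,0,0.15,0],
    [1,0,0,0.05,0],
    [1,0,0,0,0],
    [1,0,0,0,0]
  ]
}}

```text
time_s: 8.05
eef_pos: [0.5134, -0.1149, 0.0719]
tcp_rot: [2.423, 1.999, 0.001]
force: [-3.4, 0.7, 18.3]
width: 0.0001
finger_force: 9.1
```

```bash
python3 -c "
from h import *
p=jar(('side','scene'));i=p['img'][215:345,300:480];cv2.imwrite('pics/s1.png',cv2.resize(i,None,fx=3.5,fy=3.5)[:,:,::-1])"
```

```text
tcp X,Y [ 0.0013 -0.1051  0.0719]
side jar_centre [-0.0005 -0.0925  0.0482] 0.66
side jar [-0.0621 -0.0878  0.0404] 0.56
scene jar_centre [-0.0031 -0.0905  0.0393] 0.83
scene jar [-0.0617 -0.0886  0.0427] 0.85
```

View pics/s1.png

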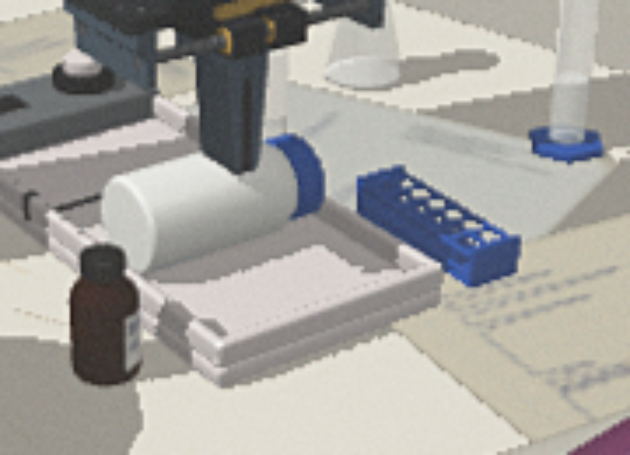

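The jar is square to the tray and rolling cleanly, with the fingertip on its top and the bystanders untouched. I'll repeat the stroke.

Emit:
{"fn": "apply_moves", "kwargs": {
  "plan": [
    [1,0.25,0,0,0],
    [1,0.25,0,0,0],
    [1,0.25,0,0,0],
    [1,0.25,0,0,0],
    [1,0.25,0,0,0],
    [1,0.25,0,0,0],
    [1,0.25,0,0,0],
    [1,0.25,0,0,0],
    [1,0.25,0,0,0],
    [1,0.25,0,0,0]
  ]
}}

```text
time_s: 9.18
eef_pos: [0.5229, -0.0655, 0.0719]
tcp_rot: [2.423, 1.999, 0.001]
force: [-3.2, 0.5, 18.8]
width: 0.0004
finger_force: 9.2
```

Emit:
{"fn": "apply_moves", "kwargs": {
  "plan": [
    [1,0,0,0,0],
    [1,0,0,-0.2,0],
    [1,-0.4,0,0,0],
    [1,-0.4,0,0,0],
    [1,-0.4,0,0,0],
    [1,0,0,0,0],
    [1,0,0,0.15,0],
    [1,0,0,0.05,0],
    [1,0,0,0,0],
    [1,0,0,0,0]
  ]
}}

```text
time_s: 10.02
eef_pos: [0.5184, -0.0893, 0.0719]
tcp_rot: [2.423, 1.999, 0.001]
force: [-3.4, 1.3, 18.6]
width: 0.0005
finger_force: 9.1
```

```bash
python3 -c "
from h import *
jar()"
```

```text
tcp X,Y [ 0.0013 -0.0791  0.0719]
scene jar_centre [-0.0026 -0.0638  0.038 ] 0.79
scene jar [-0.0628 -0.0612  0.041 ] 0.62
scene jar [-0.004   0.0017  0.0117] 0.47
scene jar [0.0311 0.1221 0.0549] 0.35
side jar_centre [ 0.0015 -0.0651  0.0453] 0.55
side jar [-0.0611 -0.0637  0.0427] 0.58
```

Emit:
{"fn": "apply_moves", "kwargs": {
  "plan": [
    [1,0.25,0,0,0],
    [1,0.25,0,0,0],
    [1,0.25,0,0,0],
    [1,0.25,0,0,0],
    [1,0.25,0,0,0],
    [1,0.25,0,0,0],
    [1,0.25,0,0,0],
    [1,0.25,0,0,0],
    [1,0.25,0,0,0],
    [1,0.25,0,0,0]
  ]
}}

```text
time_s: 11.15
eef_pos: [0.5279, -0.0399, 0.0719]
tcp_rot: [2.423, 1.999, 0.001]
force: [-3.0, 0.5, 18.5]
width: 0.0005
finger_force: 9.1
```

Emit:
{"fn": "apply_moves", "kwargs": {
  "plan": [
    [1,0,0,0,0],
    [1,0,0,-0.2,0],
    [1,-0.4,0,0,0],
    [1,-0.4,0,0,0],
    [1,-0.4,0,0,0],
    [1,0,0,0,0],
    [1,0,0,0.15,0],
    [1,0,0,0.05,0],
    [1,0,0,0,0],
    [1,0,0,0,0]
  ]
}}

```text
time_s: 11.98
eef_pos: [0.5233, -0.0638, 0.072]
tcp_rot: [2.423, 1.999, 0.001]
force: [-3.3, -0.1, 18.2]
width: 0.0005
finger_force: 9.1
```

```bash
python3 -c "
from h import *
jar()"
```

```text
tcp X,Y [ 0.0013 -0.0531  0.072 ]
scene jar_centre [-0.0026 -0.0393  0.0416] 0.95
scene jar [-0.0621 -0.0344  0.0407] 0.77
side jar_centre [ 0.0026 -0.0373  0.0494] 0.68
side jar [-0.062  -0.0336  0.0411] 0.85
```

Emit:
{"fn": "apply_moves", "kwargs": {
  "plan": [
    [1,0.25,0,0,0],
    [1,0.25,0,0,0],
    [1,0.25,0,0,0],
    [1,0.25,0,0,0],
    [1,0.25,0,0,0],
    [1,0.25,0,0,0],
    [1,0.25,0,0,0],
    [1,0.25,0,0,0],
    [1,0.25,0,0,0],
    [1,0.25,0,0,0]
  ]
}}

```text
time_s: 13.12
eef_pos: [0.5328, -0.0143, 0.0719]
tcp_rot: [2.423, 1.999, 0.001]
force: [-3.0, 0.3, 18.1]
width: 0.0006
finger_force: 9.0
```

Emit:
{"fn": "apply_moves", "kwargs": {
  "plan": [
    [1,0,0,0,0],
    [1,0,0,-0.2,0],
    [1,-0.4,0,0,0],
    [1,-0.4,0,0,0],
    [1,-0.4,0,0,0],
    [1,0,0,0,0],
    [1,0,0,0.15,0],
    [1,0,0,0.05,0],
    [1,0,0,0,0],
    [1,0,0,0,0]
  ]
}}

```text
time_s: 13.95
eef_pos: [0.5283, -0.0382, 0.0719]
tcp_rot: [2.423, 1.999, 0.001]
force: [-3.4, -0.2, 17.6]
width: 0.0006
finger_force: 9.0
```

```bash
python3 -c "
from h import *
jar(('scene','side','wrist'))
p=grab_frame('side');i=p['img'][200:330,220:400];cv2.imwrite('pics/s2.png',cv2.resize(i,None,fx=3.5,fy=3.5)[:,:,::-1])"
```

```text
tcp X,Y [ 0.0013 -0.0271  0.0719]
scene jar_centre [-0.0017 -0.0153  0.0389] 0.59
scene jar [-0.061  -0.0094  0.043 ] 0.81
side jar_centre [ 0.003  -0.0148  0.0495] 0.67
side jar_centre [0.034  0.1181 0.0529] 0.39
side jar [-0.0648 -0.0116  0.0382] 0.61
wrist jar_centre [ 0.0023 -0.0145  0.0395] 0.72
wrist jar [-0.0687 -0.0208  0.0439] 0.97
```

View pics/s2.png

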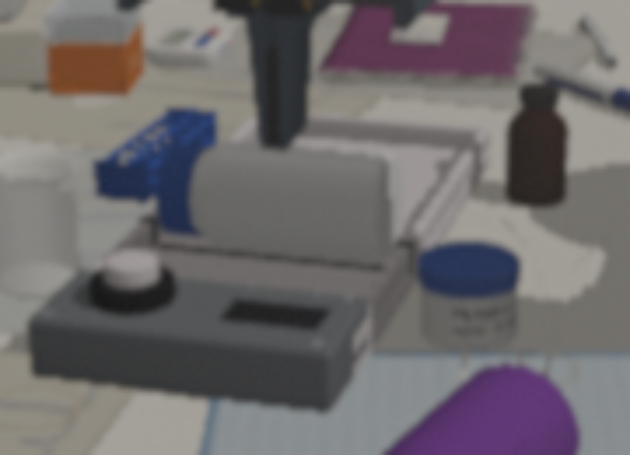

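The jar is just short of the line, at about -14 mm, still square. I'll make a last stroke of 28 mm, then lift off and check from above.

Emit:
{"fn": "apply_moves", "kwargs": {
  "plan": [
    [1,0.2,0,0,0],
    [1,0.2,0,0,0],
    [1,0.2,0,0,0],
    [1,0.2,0,0,0],
    [1,0.2,0,0,0],
    [1,0.2,0,0,0],
    [1,0.2,0,0,0],
    [1,0,0,0,0],
    [1,0,0,0,0],
    [1,0,0,-0.2,0]
  ]
}}

```text
time_s: 15.28
eef_pos: [0.5332, -0.0105, 0.0751]
tcp_rot: [-2.423, -1.999, 0.0]
force: [-0.2, 0.2, -0.8]
width: 0.0004
finger_force: 0.0
```

Emit:
{"fn": "apply_moves", "kwargs": {
  "plan": [
    [1,0,0,-1,0],
    [1,-0.5,0,-1,0],
    [1,-1,0,-1,0],
    [1,-1,0,-1,0],
    [1,-1,0,-1,0],
    [1,-1,0,-1,0],
    [1,-1,0,-1,0],
    [1,0,0,0,0],
    [1,0,0,0,0],
    [1,0,0,0,0]
  ]
}}

```text
time_s: 16.12
eef_pos: [0.5121, -0.1183, 0.2147]
tcp_rot: [-2.423, -1.998, 0.0]
force: [0.0, 0.8, -0.9]
width: 0.0007
finger_force: 0.0
```

```bash
python3 -c "
from h import *
p=jar(('scene','side','wrist'));save(p,'w2.png')
p2=grab_frame('wrist')
for s in silhouettes('jar',p2)[:2]:
    m=s['pixels'].astype('uint8');print(s['conf'],m.sum());c=max(cv2.findContours(m,0,1)[0],key=cv2.contourArea);print(cv2.minAreaRect(c))
"
```

```text
tcp X,Y [ 0.0006 -0.1087  0.2147]
scene jar_centre [-0.002  -0.0015  0.0375] 0.69
scene jar [-0.0622  0.0032  0.0424] 0.97
side jar_centre [0.0034 0.001  0.0476] 0.96
side jar [-0.0625  0.0007  0.0402] 0.89
wrist jar_centre [ 0.0015 -0.0015  0.0393] 0.77
wrist jar [-0.0659 -0.0039  0.043 ] 0.78
0.91 13179
((323.5, 72.0), (80.0, 175.0), 90.0)
```

View pics/w2.png

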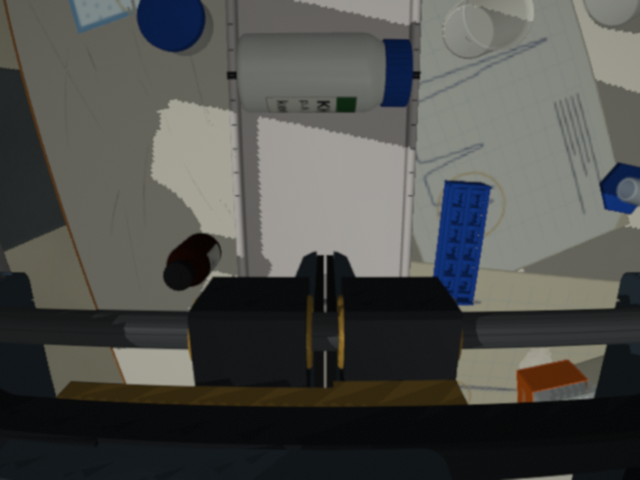

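The jar lies over the line. The rail bars are at row 75 and the jar axis at row 72, which is the row parallax predicts; the networks put it within 2 mm. The jar is released, so I'll go to the button.

Emit:
{"fn": "apply_moves", "kwargs": {
  "plan": [
    [1,1,0,0,0],
    [1,1,0,0,0],
    [1,1,0.2,0,0],
    [1,1,0.2,0,0],
    [1,1,0.2,0,0],
    [1,1,0.2,0,0],
    [1,1,0.2,0,0],
    [1,1,0.2,0,0],
    [1,1,0.2,0,0],
    [1,1,0.2,0,0]
  ]
}}

```text
time_s: 17.5
eef_pos: [0.5821, 0.0725, 0.2154]
tcp_rot: [-2.423, -2.0, 0.0]
force: [1.1, -0.1, -0.1]
width: 0.0004
finger_force: 0.0
```

Emit:
{"fn": "apply_moves", "kwargs": {
  "plan": [
    [1,1,0.1,0,0],
    [1,0.43,0,0,0],
    [1,0,0,1,0],
    [1,0,0,1,0],
    [1,0,0,1,0],
    [1,0,0,1,0],
    [1,0,0,1,0],
    [1,0,0,1,0],
    [1,0,0,0.5,0],
    [1,0,0,0,0]
  ]
}}

```text
time_s: 18.33
eef_pos: [0.5878, 0.0988, 0.0835]
tcp_rot: [-2.422, -1.998, 0.005]
force: [0.2, 0.3, 0.1]
width: 0.0004
finger_force: 0.0
```

```bash
python3 -c "
from h import *
p=jar(('side','scene'));i=p['img'][180:310,240:420];cv2.imwrite('pics/s3.png',cv2.resize(i,None,fx=3.5,fy=3.5)[:,:,::-1])"
```

```text
tcp X,Y [0.0338 0.1188 0.0835]
side jar_centre [0.0028 0.002  0.0467] 0.62
side jar_centre [0.0323 0.1198 0.0571] 0.54
side jar [-0.0636  0.0005  0.0409] 0.8
scene jar_centre [0.0009 0.0005 0.0393] 0.75
scene jar [-0.0643  0.003   0.0403] 0.84
```

View pics/s3.png

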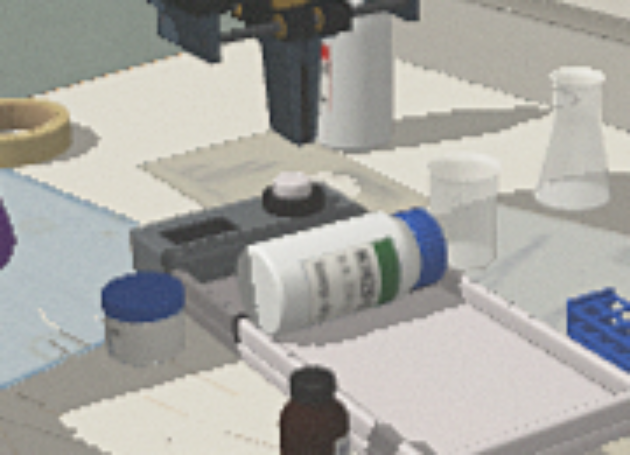

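The fingertips hang centred over the button, and the jar is still on the line. I'll press now.

Emit:
{"fn": "apply_moves", "kwargs": {
  "plan": [
    [1,0,0,0.6,0],
    [1,0,0,0.6,0],
    [1,0,0,0.1,0],
    [1,0,0,0.1,0],
    [1,0,0,0,0],
    [1,0,0,0,0]
  ]
}}

```text
time_s: 19.13
eef_pos: [0.5896, 0.0992, 0.0581]
tcp_rot: [2.423, 1.999, 0.001]
force: [0.3, 0.3, -0.6]
width: 0.0005
finger_force: 0.0
```

Emit:
{"fn": "apply_moves", "kwargs": {
  "plan": [
    [1,0,0,0.1,0],
    [1,0,0,0.1,0],
    [1,0,0,0,0],
    [1,0,0,0,0]
  ]
}}

```text
time_s: 19.47
eef_pos: [0.5896, 0.0992, 0.0536]
tcp_rot: [2.423, 1.999, 0.001]
force: [1.6, -0.2, 2.1]
width: 0.0005
finger_force: 1.1
```

Emit:
{"fn": "apply_moves", "kwargs": {
  "plan": [
    [1,0,0,0.1,0],
    [1,0,0,0.05,0],
    [1,0,0,0,0],
    [1,0,0,0,0]
  ]
}}

```text
time_s: 19.8
eef_pos: [0.5895, 0.0992, 0.0505]
tcp_rot: [2.423, 1.999, 0.001]
force: [1.8, -0.4, 4.0]
width: 0.0002
finger_force: 1.8
```

Emit:
{"fn": "apply_moves", "kwargs": {
  "plan": [
    [1,0,0,0.05,0],
    [1,0,0,0,0],
    [1,0,0,0,0]
  ]
}}

```text
time_s: 20.05
eef_pos: [0.5895, 0.0992, 0.0501]
tcp_rot: [2.423, 1.999, 0.001]
force: [-0.2, -0.2, 14.8]
width: 0.0005
finger_force: 7.0
```

The button has hit its hard stop (15 N), so it is fully down. Releasing.

Emit:
{"fn": "apply_moves", "kwargs": {
  "plan": [
    [1,0,0,-0.3,0],
    [1,0,0,-0.6,0],
    [1,0,0,-1,0],
    [1,0,0,-1,0],
    [1,0,0,-1,0],
    [1,0,0,-1,0],
    [1,0,0,0,0],
    [1,0,0,0,0],
    [1,0,0,0,0],
    [1,0,0,0,0]
  ]
}}

```text
time_s: 20.88
eef_pos: [0.5884, 0.0992, 0.1464]
tcp_rot: [-2.422, -1.999, 0.003]
force: [-0.3, -0.6, -0.8]
width: 0.0002
finger_force: 0.0
```

```bash
python3 -c "
from h import *
jar(('scene','side'));p=grab_frame('scene')
print([np.round(d['centre'],3) for d in mark_of('read_top',p)])
print(hand_in())"
```

```text
tcp X,Y [0.0343 0.1192 0.1464]
scene jar_centre [-0.0027  0.0009  0.0369] 0.67
scene jar_centre [-0.0622  0.0021  0.0424] 0.26
scene jar [-0.0625  0.0039  0.0422] 0.56
side jar_centre [0.0031 0.0011 0.048 ] 0.78
side jar [-0.0576  0.0008  0.0386] 0.66
[array([0.585, 0.101, 0.056])]
the job is handed in; nothing more can be done
None
```

I rolled the jar onto the reading line (measured about 1 mm off), let go of it, pressed the button to its stop and released it, moved the arm clear and handed the job in at about 21 s; no verdict came back.

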